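# Draw the fume-filter tray with the pull hook

### The job

Open the fume-filter box for a filter change: pick up the pull hook, reach its bent tip through the finger hole of the filter tray, catch it behind the tray's face, and draw the tray out, past its spring catch, until the pull shows it firmly up against its stop. Never push or pull hard enough to bend it, and do not touch the tray with the gripper; then unhook the tool and lay it back down flat on the bench, leaving the tray out and everything else where it stands.

Things in the scene. Friction and masses are not known exactly. Their poses are not given: they have to be found in the camera images.
- filter_box: Fume-filter box, fixed: grey steel housing on rubber feet, 150 deep (x) x 136 wide (y) x 92 mm high, low black hose spigot on the roof (top 117 mm up). Origin: centre of its underside, on the bench; -x is its front. A slotted stop bracket, hidden inside, ends the tray's travel somewhere from 34 to 70 mm out: its setting differs from box to box and can only be felt.
- tray: Filter tray, plain aluminium, about 0.4 kg, pushed home in the box at the start, square to it. Origin: centre of its underside; x points into the box: it slides out along its own -x, with 1.5 mm of play. A hidden spring catch holds it home and lets go within 10 mm at 8 to 11 N; then it drags with 1 to 6 N and stays where left. Firmly on its stop: about 15 N. Over 19 N, push or pull, bends it.
- tray_hole (a point): Centre of the tray's round finger hole (28 mm diameter), on the outer surface of its upright face, 71 mm in front (-x) of and 26 mm above the tray's origin, 37 mm above the bench; axes as the tray's. The face is a plate 3 mm thick, 128 wide x 60 mm high, hole in the middle. Behind it 35 mm are free, and the floor is 23 mm below the hole's centre. Tray home: 78 mm in front of the box's origin.
- pull_hook: Pull hook, 70 g, lying flat: black flat-sided handle 80 long (x) x 15 wide x 14 mm high and, out of its front (+x) end, a straight 5 mm steel wire whose last 13 mm are bent sideways to the left (+y). Origin: on its underside, 3 mm ahead of the handle's middle: grip here, across y. The wire's axis is 7 mm up, bare from 47 mm ahead of the origin. The bent end spans y = -2.5 to +16 mm.
- hook_bend (a point): The outside bend of the wire: 103.5 mm in front (+x) of the hook's origin, on the line of the straight wire, 7 mm up. The wire reaches 3.5 mm farther forward.
- hook_tip (a point): Centre of the wire's round end: 102.5 mm in front (+x), 13.5 mm left (+y) of the hook's origin, 7 mm up.
- alcohol_bottle: Bystander: white dispenser bottle, 60 mm across, 122 mm high. Origin: centre of its underside.
- solder_spool: Bystander: solder spool, 54 mm across, 34 mm high, standing. Origin: centre of its underside.
- side_cutters: Bystander: side cutters, 122 x 48 x 12 mm, lying. Origin: under its middle.
- kapton_roll: Bystander: roll of amber tape, 91 mm across, 12 mm high, lying. Origin: centre of its underside.

How it is judged:
By the outcome, as a careful person would: the job done as asked, in the order asked, and still so for the second after the job is handed in, with the robot touching nothing.
It also fails if it takes over 72 s, if anything falls off the work surface, if the arm or the gripper's body presses on something with over 40 N, if the wrist force passes 120 N, or if a joint passes its speed limit or range.

### The arm

A 6-joint arm with a two-finger parallel gripper is mounted at the origin on a cart in front of the work surface, level with it; the furniture and walls round the work are solid. World frame = base frame: x ahead of the robot, y to its left, z up, the work surface at z = 0. Lengths are in m, angles in rad, forces in N, time in s.
With the tool pointing down it reaches from about 0.275 to 0.85 m from the base axis. Payload 19 kg.
Tool frame: the origin (TCP) lies midway between the tips of the shut fingers; the grasp point (between the pads) lies 19 mm behind it; z points along the fingers, y is the line along which they close (so a half turn about z gives the same grasp; the last joint's range is limited). The gripper opens to 85 mm and grips with 20 to 120 N. Pads are 22 mm wide; open, the fingers measure 114 mm over their backs; the gripper's body (76 mm by 85 mm) begins 54 mm behind the grasp point. The pads swing forward as they close: fully open they stand 13 mm farther back than shut.
Start: joints at [-1.313, 0.15, 1.437, -0, 1.554, -0.134], TCP at [0.22, -0.531, 0.231] pointing down, gripper open.
Joint ranges: [-2.8, 2.8], [-0.68, 2.1], [0.12, 2.68], [-1.39, 4.53], [0.16, 2.79], [-2.81, 2.81]. Speed limits (rad/s): [1.89, 1.89, 2.22, 3.01, 3.01, 3.01].

### API

Orientations are given as a unit quaternion [x, y, z, w].
In Python, from bench import arm gives the robot as it stands.
- The arm moves only by the tool step_arm, never from a script. Its arguments are lists of equal length, an entry for each row: "angular": the turn, a rotation vector about the tool's x, y, z in normalised numbers (1 is 120 degrees), a list of three; "translation": the shift along the tool's x, y, z in normalised numbers (1 is 50 cm), a list of three; "fingers": the opening, from 0 (shut) to 1 (fully open). In form: {"angular": [[rx, ry, rz], ...], "translation": [[tx, ty, tz], ...], "fingers": [fingers, ...]}. A call has exactly 10 rows; each row is the pose to reach, as a shift and turn from the pose commanded when the call began, along the tool's axes at that moment; what a row does not reach only later rows make up. A row lasts 1/12 s, in which the tool goes at most 41.7 mm and 7.16 degrees, less where a joint would pass 70% of its speed; a pose out of reach is approached as far as the arm can. No shift or turn number may pass 1 either way. A call with a gripper value outside its range is refused whole. The fingers move at their own pace and stop on an object; "newtons" is the grip in N (left out, the last holds). Time passes only in rows, so rows that repeat a pose let the fingers close, or fill a call up. It gives the time, the measured TCP pose, the force, the opening and the grip force at its end, in the units of the state.
- arm.read_state(): the state, without advancing time (a new reading comes with each control period).
- arm.read_camera(name): name is "side" or "top"; returns the picture (420x560x3 uint8, red, green, blue); there is no depth.
- arm.calibration(name): a dict with "vertical_fov" (degrees; the focal length in pixels is half the picture's height over the tangent of half this angle, whatever the lens; pixels are square), "cx", "cy" (the principal point, pixels), "origin" and "rotation" of the camera in the world. Camera axes: x right, y down, z forward; pixel columns grow to the right and rows downward; lengths in m; the calibration is good to about 2 mm. A picture is of the moment at which its call begins. calibration takes no time and is no camera call.
- arm.job_done(): hands the job in; it is judged then, once.
The state is a dict: "time": time; "qpos": joint angles; "dq": joint speeds; "tau": joint torques, N m; "tool_pos": TCP position; "tool_rot": TCP orientation; "force": force on the tool from outside, world axes, zero at the start; "ft_torque": the same for the moment, N m; "gripper_width": opening from 0.0 (shut) to 1.0 (fully open); "gripper_force": force on a finger pad.
Only numpy, scipy, OpenCV 4.12 (cv2) and the standard library are available. Lean on these libraries where they do the work, as an engineer would, in place of code of your own. Each camera call takes 0.05 s, during which the arm holds its last target. There are 200 camera calls.

## Working session

There is one attempt and no reset: what is moved stays moved. The work goes in short steps, Python scripts to look and compute and a tool call to move; the robot and the scene stay as the last step left them, time stands still between calls to the robot, and variables do not carry over. Pictures are saved under pics/ and viewed, at most 10 in all, crops included, and the job is handed in when it is done.

Besides the shell and the picture viewer there is one more tool, called after "Call:" as name(argument=value, ...), one argument or row to a line, values as JSON. step_arm: Moves the arm, as the interface text tells. Its arguments: {"type":"object","properties":{"angular":{"type":"array","items":{"type":"array","items":{"type":"number"}}},"translation":{"type":"array","items":{"type":"array","items":{"type":"number"}}},"fingers":{"type":"array","items":{"type":"number"}},"newtons":{"type":"number"}},"required":["angular","translation","fingers"]}

```bash
mkdir -p pics; ls; python3 - <<'E'
from bench import arm
import cv2, numpy as np
for n in ("side","top"):
    im=arm.read_camera(n); cv2.imwrite(f"pics/{n}0.png",im[:,:,::-1])
    print(n,{k:np.round(v,4).tolist() if not isinstance(v,str) else v for k,v in arm.calibration(n).items()})
s=arm.read_state(); print(s)
E
```

```text
pics
side {'vertical_fov': 51.4856, 'cx': 284.4883, 'cy': 206.5875, 'origin': [0.4322, -0.7581, 0.4555], 'rotation': [0.8519, -0.0729, 0.037, -0.5173]}
top {'vertical_fov': 55.3433, 'cx': 285.499, 'cy': 213.7824, 'origin': [0.4582, -0.06, 0.9176], 'rotation': [-0.6971, 0.7149, -0.0229, 0.0489]}
{'time': 0.1, 'qpos': array([-1.31300348e+00,  1.50933132e-01,  1.43792926e+00,  2.78522547e-05,
        1.55379343e+00, -1.33988274e-01]), 'dq': array([ 0.00054922, -0.00177197, -0.00288207, -0.00018478,  0.00104905,
        0.00183232]), 'tau': array([ 4.51545609e-03, -7.14381194e+01, -5.71798432e+01, -2.95282471e-04,
        7.17395655e-03, -1.97217628e-05]), 'tool_pos': array([ 0.21949809, -0.5312313 ,  0.23075623]), 'tool_rot': array([ 9.80874628e-01,  1.94639874e-01, -1.89878750e-05, -5.31426229e-04]), 'force': array([-0.57543988,  0.12734516, -0.05995535]), 'ft_torque': array([ 0.00223619, -0.06348183, -0.0083033 ]), 'gripper_force': 0.0, 'gripper_width': 0.9993877621081225}
```

View pics/top0.png

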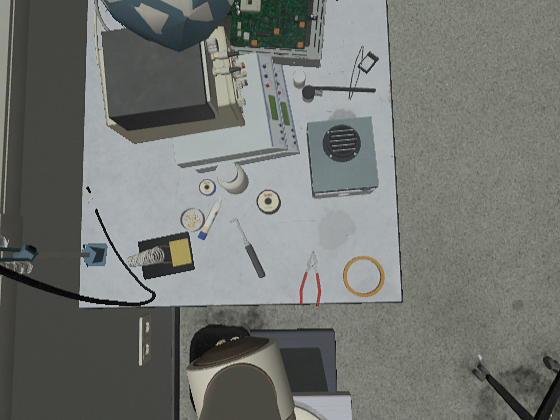

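View pics/side0.png

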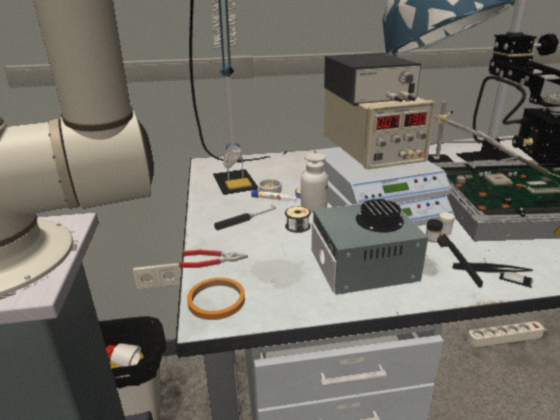

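The top view shows the hook at (235–262, 220–275) with its bent tip to the left, and the box with its roof centred near (342,155) and its front facing the robot. In the side view the handle is at (235,220), the box front is the face at about (345,260), and there are no obstacles between the hook and the hole.

```bash
cat > h.py <<'E'
from bench import arm
import cv2, numpy as np
from scipy.spatial.transform import Rotation as R
def cam(n):
    c=arm.calibration(n); f=210/np.tan(np.radians(c["vertical_fov"]/2))
    return c,f,R.from_quat(c["rotation"]).as_matrix(),np.array(c["origin"])
def ray(n,uv,z):
    c,f,M,o=cam(n); uv=np.atleast_2d(uv)
    d=np.c_[(uv[:,0]-c["cx"])/f,(uv[:,1]-c["cy"])/f,np.ones(len(uv))]@M.T
    return o+d*((z-o[2])/d[:,2])[:,None]
def proj(n,p):
    c,f,M,o=cam(n); q=(np.atleast_2d(p)-o)@M
    return np.c_[c["cx"]+f*q[:,0]/q[:,2],c["cy"]+f*q[:,1]/q[:,2]]
E
python3 - <<'E'
from h import *
t=cv2.imread("pics/top0.png"); s=cv2.imread("pics/side0.png")
def big(m): 
    cs,_=cv2.findContours(m.astype(np.uint8),cv2.RETR_EXTERNAL,cv2.CHAIN_APPROX_NONE); return max(cs,key=cv2.contourArea)
for n,im,(x0,y0,x1,y1) in (("top",t,(228,212,272,285)),("side",s,(208,200,260,235))):
    g=im.max(2); m=np.zeros_like(g); m[y0:y1,x0:x1]=(g[y0:y1,x0:x1]<100)
    c=big(m); r=cv2.minAreaRect(c); b=cv2.boxPoints(r)
    P=ray(n,b,.010); print(n,"handle px",np.round(r[0],1),"world",np.round(P[:,:2],4).tolist(),"centre",ray(n,r[0],.010)[0].round(4))
m=np.zeros(t.shape[:2],np.uint8); m[105:205,298:385]=(t.max(2)[105:205,298:385]<150)
c=big(m); r=cv2.minAreaRect(c); print("box rect",r); print(ray("top",cv2.boxPoints(r),.092).round(4).tolist())
a=cv2.resize(t[205:285,220:275],None,fx=7,fy=7,interpolation=cv2.INTER_CUBIC)
b=cv2.resize(s[195:295,300:430],None,fx=3,fy=5.6,interpolation=cv2.INTER_CUBIC)
cv2.imwrite("pics/crop1.png",np.hstack([a,cv2.resize(b,(400,560))]))
E
```

```text
top handle px [254.9 260.8] world [[0.4798, 0.0675], [0.4862, 0.0527], [0.4132, 0.0204], [0.4069, 0.0351]] centre [0.4463 0.0439 0.01  ]
side handle px [232.3 221. ] world [[0.4096, 0.0402], [0.4854, 0.0757], [0.4871, 0.045], [0.4134, 0.0117]] centre [0.4481 0.0426 0.01  ]
box rect ((341.5943908691406, 152.99099731445312), (86.08665466308594, 67.55148315429688), 84.5596694946289)
[[0.756, -0.0747, 0.092], [0.7647, -0.217, 0.092], [0.5814, -0.2255, 0.092], [0.572, -0.0865, 0.092]]
```

View pics/crop1.png

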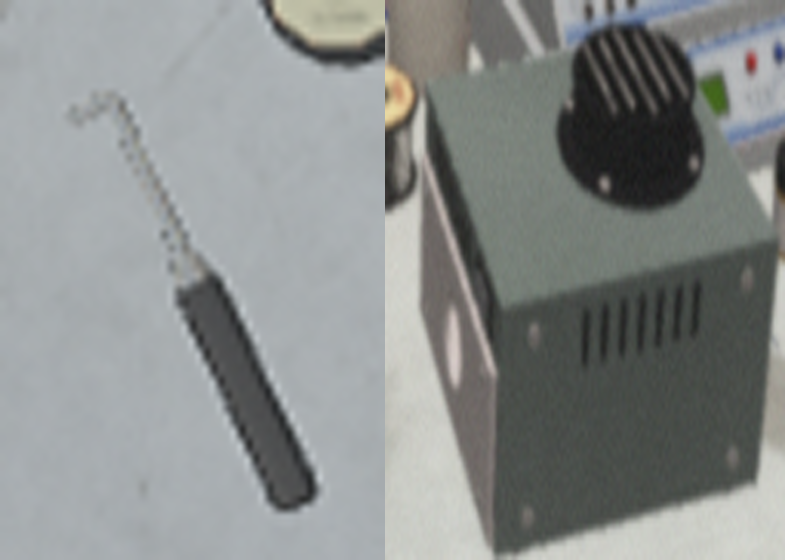

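The crop shows the bend at px (236.4, 218.6) and the tip at (230.4, 221.4). In the side view the hole is at about (322, 257), the plate's top corners at (335.8, 262) and (313.6, 222.7), and its bottom corners at (335.8, 293) and (311.4, 249.5).

```bash
python3 - <<'E'
from h import *
print("bend,tip",ray("top",[[236.4,218.6],[230.4,221.4]],.007).round(4).tolist())
print("side bend?",proj("side",ray("top",[[236.4,218.6]],.007)))
print("plate top R,L",ray("side",[[335.8,262],[313.6,222.7]],.067).round(4).tolist())
print("plate bot R,L",ray("side",[[335.8,293.2],[311.4,249.5]],.007).round(4).tolist())
print("hole",ray("side",[[322.1,256.6]],.037).round(4).tolist())
t=cv2.imread("pics/top0.png"); s=cv2.imread("pics/side0.png")
a=cv2.resize(t[110:205,300:385],None,fx=4.7,fy=4.7,interpolation=cv2.INTER_CUBIC)[:446]
b=cv2.resize(s[215:300,305:345],None,fx=9,fy=5.25,interpolation=cv2.INTER_CUBIC)[:446]
print(a.shape,b.shape)
h=min(len(a),len(b)); o=np.hstack([a[:h],b[:h]])
cv2.imwrite("pics/crop2.png",cv2.convertScaleAbs(o,alpha=1.5,beta=10))
E
```

```text
bend,tip [[0.5434, 0.0854, 0.007], [0.5373, 0.0993, 0.007]]
side bend? [[274.62114386 208.89344584]]
plate top R,L [[0.5965, -0.2194, 0.067], [0.5899, -0.0932, 0.067]]
plate bot R,L [[0.5987, -0.2208, 0.007], [0.5878, -0.0886, 0.007]]
hole [[0.5906, -0.1582, 0.037]]
(446, 400, 3) (446, 360, 3)
```

View pics/crop2.png

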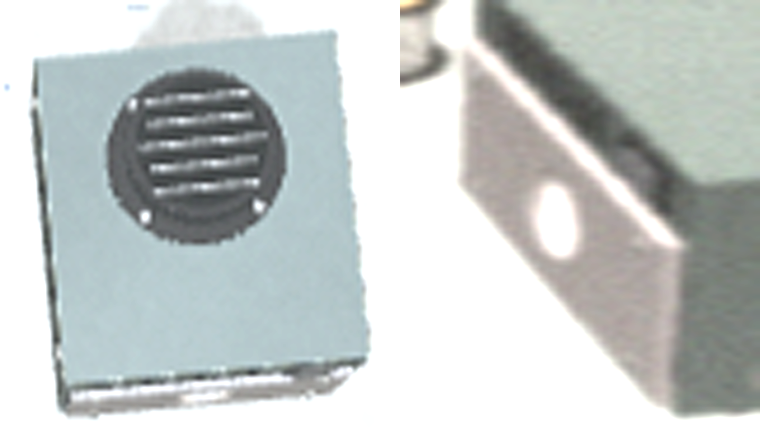

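The sharper crop puts the roof corners at px (308.1,122.8), (371.3,116.8), (378.1,186.6) and (312.3,191.9). In the side view the hole is at (322.3,256.9), and the plate corners are (336.3,261.3), (312.8,222.6), (312,250.2) and (335.2,293.1).

```bash
python3 - <<'E'
from h import *
P=ray("top",[[308.1,122.8],[371.3,116.8],[378.1,186.6],[312.3,191.9]],.092)[:,:2]
print(P.round(4).tolist())
e=lambda a,b:(np.degrees(np.arctan2(*(P[b]-P[a])[::-1])).round(2),np.linalg.norm(P[b]-P[a]).round(4))
print("back",e(1,0),"front",e(2,3),"left",e(3,0),"right",e(2,1))
a=sum([e(1,0)[0]-90,e(2,3)[0]-90,e(3,0)[0],e(2,1)[0]])/4; c=P.mean(0); a_=np.radians(a)
print("yaw",a,"centre",c,"hole",c-.078*np.array([np.cos(a_),np.sin(a_)]))
S=ray("side",[[336.3,261.3],[312.8,222.6]],.067)[:,:2];T=ray("side",[[335.2,293.1],[312,250.2]],.007)[:,:2]
for Q in(S,T):
    d=Q[1]-Q[0];print("plate",Q.mean(0),np.degrees(np.arctan2(d[1],d[0]))-90,np.linalg.norm(d))
print("hole side",ray("side",[[322.3,256.9]],.037))
s=arm.read_state(); M=R.from_quat(s["tool_rot"]).as_matrix(); print(M.round(4))
for nm,g in(("hook",[.4485,.0447,.12]),):
    print(nm,"tool-frame cm",(M.T@(np.array(g)-s["tool_pos"])*100).round(2))
E
```

```text
[[0.735, -0.083], [0.7433, -0.2163], [0.594, -0.2236], [0.5869, -0.0874]]
back (np.float64(93.52), np.float64(0.1336)) front (np.float64(92.99), np.float64(0.1364)) left (np.float64(1.72), np.float64(0.1482)) right (np.float64(2.8), np.float64(0.1494))
yaw 2.7574999999999976 centre [ 0.66482158 -0.15259765] hole [ 0.5869119  -0.15635014]
plate [ 0.59316447 -0.15514447] 4.204949692898637 0.12551492773384418
plate [ 0.59314155 -0.1557678 ] 4.17127293066325 0.129534717276842
hole side [[ 0.590676  -0.1591225  0.037    ]]
[[ 9.242e-01  3.818e-01 -2.000e-04]
 [ 3.818e-01 -9.242e-01  1.000e-03]
 [ 2.000e-04 -1.000e-03 -1.000e+00]]
hook tool-frame cm [ 43.15 -44.47  11.13]
```

The rows are not in the units I measure in: shifts go in shares of 50 cm and turns go in shares of 120 degrees. I convert before sending: -26.4 cm is -0.528, 26 cm is 0.52, -1 degrees is -0.0083.

Call:
step_arm(
  angular=[
    [0,0,0],
    [0,0,0],
    [0,0,-0.0083],
    [0,0,-0.0083],
    [0,0,-0.0083],
    [0,0,-0.0083],
    [0,0,-0.0083],
    [0,0,-0.0083],
    [0,0,-0.0083],
    [0,0,-0.0083],
  ],
  translation=[
    [0.03,-0.03,0],
    [0.08,-0.08,0],
    [0.136,-0.136,0.01],
    [0.192,-0.192,0.02],
    [0.248,-0.248,0.04],
    [0.304,-0.304,0.06],
    [0.36,-0.36,0.08],
    [0.416,-0.416,0.1],
    [0.472,-0.472,0.12],
    [0.52,-0.528,0.14],
  ],
  fingers=[0.6,0.6,0.6,0.6,0.6,0.6,0.6,0.6,0.6,0.6],
)

```text
time: 0.93
tool_pos: [0.3594, -0.1861, 0.1608]
tool_rot: [0.979, 0.203, 0.0, -0.0]
force: [1.6, -0.8, -0.5]
gripper_width: 0.599
gripper_force: 0.0
```

Scaled: -17.8 cm is -0.356, -17.5 cm is -0.35.

Call:
step_arm(
  angular=[
    [0,0,0],
    [0,0,0],
    [0,0,0],
    [0,0,0],
    [0,0,0],
    [0,0,0],
    [0,0,0],
    [0,0,0],
    [0,0,0],
    [0,0,0],
  ],
  translation=[
    [0.05,-0.05,0.01],
    [0.1,-0.1,0.02],
    [0.15,-0.152,0.03],
    [0.2,-0.204,0.04],
    [0.25,-0.256,0.06],
    [0.3,-0.306,0.08],
    [0.33,-0.336,0.1],
    [0.344,-0.35,0.11],
    [0.349,-0.356,0.12],
    [0.349,-0.356,0.12],
  ],
  fingers=[0.6,0.6,0.6,0.6,0.6,0.6,0.6,0.6,0.6,0.6],
)

```text
time: 1.77
tool_pos: [0.4478, 0.0447, 0.1004]
tool_rot: [0.979, 0.204, -0.001, -0.0]
force: [-0.3, -0.6, 0.6]
gripper_width: 0.603
gripper_force: 0.0
```

```bash
python3 - <<'E'
from h import *
s=arm.read_state(); M=R.from_quat(s["tool_rot"]).as_matrix()
print(s["tool_pos"],R.from_matrix(M).as_quat(),np.degrees(np.arctan2(M[1,0],M[0,0])))
print((M.T@(np.array([.4485,.0447,.003])-s["tool_pos"])*100).round(2))
E
```

```text
[0.44780594 0.04471878 0.10038624] [ 9.79049169e-01  2.03622182e-01 -8.25239082e-04 -2.25501899e-04] 23.497752211522524
[0.08 0.04 9.74]
```

Scaled: 9.7 cm is 0.194, 9.6 cm is 0.192.

Call:
step_arm(
  angular=[
    [0,0,0],
    [0,0,0],
    [0,0,0],
    [0,0,0],
    [0,0,0],
    [0,0,0],
    [0,0,0],
    [0,0,0],
    [0,0,0],
    [0,0,0],
  ],
  translation=[
    [0.001,0,0.03],
    [0.001,0,0.07],
    [0.001,0,0.11],
    [0.001,0,0.15],
    [0.001,0,0.18],
    [0.001,0,0.192],
    [0.001,0,0.194],
    [0.001,0,0.194],
    [0.001,0,0.194],
    [0.001,0,0.194],
  ],
  fingers=[0.6,0.6,0.6,0.6,0.6,0.6,0.6,0.5,0.4,0.3],
)

```text
time: 2.6
tool_pos: [0.4493, 0.0446, 0.0054]
tool_rot: [0.979, 0.203, 0.001, 0.0]
force: [0.7, 0.1, -0.3]
gripper_width: 0.306
gripper_force: 0.0
```

Call:
step_arm(
  angular=[
    [0,0,0],
    [0,0,0],
    [0,0,0],
    [0,0,0],
    [0,0,0],
    [0,0,0],
    [0,0,0],
    [0,0,0],
    [0,0,0],
    [0,0,0],
  ],
  translation=[
    [0,0,0],
    [0,0,0],
    [0,0,0],
    [0,0,0],
    [0,0,0],
    [0,0,0],
    [0,0,0],
    [0,0,0],
    [0,0,0],
    [0,0,0],
  ],
  fingers=[0.2,0.1,0,0,0,0,0,0,0,0],
  newtons=70,
)

```text
time: 3.43
tool_pos: [0.4492, 0.0448, 0.0053]
tool_rot: [0.979, 0.203, 0.001, 0.0]
force: [-3.6, -1.7, 12.3]
gripper_width: 0.149
gripper_force: 68.7
```

Scaled: -5 cm is -0.1, -4.6 cm is -0.092.

Call:
step_arm(
  angular=[
    [0,0,0],
    [0,0,0],
    [0,0,0],
    [0,0,0],
    [0,0,0],
    [0,0,0],
    [0,0,0],
    [0,0,0],
    [0,0,0],
    [0,0,0],
  ],
  translation=[
    [0,0,-0.006],
    [0,0,-0.016],
    [0,0,-0.03],
    [0,0,-0.046],
    [0,0,-0.062],
    [0,0,-0.078],
    [0,0,-0.092],
    [0,0,-0.1],
    [0,0,-0.1],
    [0,0,-0.1],
  ],
  fingers=[0,0,0,0,0,0,0,0,0,0],
)

```text
time: 4.27
tool_pos: [0.4488, 0.0448, 0.0544]
tool_rot: [0.979, 0.203, 0.0, -0.0]
force: [-0.4, -0.5, -1.6]
gripper_width: 0.149
gripper_force: 68.7
```

```bash
python3 - <<'E'
from h import *
s=arm.read_state(); M=R.from_quat(s["tool_rot"]).as_matrix(); print(s["tool_pos"],s["force"],s["ft_torque"],np.degrees(np.arctan2(M[1,0],M[0,0])))
im={n:arm.read_camera(n)[:,:,::-1] for n in("side","top")}
for n in im: cv2.imwrite(f"pics/{n}1.png",im[n])
a=cv2.resize(im["side"][140:270,170:350],None,fx=4,fy=4,interpolation=cv2.INTER_CUBIC)
cv2.imwrite("pics/crop3.png",a)
E
```

```text
[0.448767   0.04482139 0.05440956] [-0.37336765 -0.46467596 -1.62832362] [ 0.02764891 -0.01468523  0.03429106] 23.44745412221597
```

View pics/crop3.png

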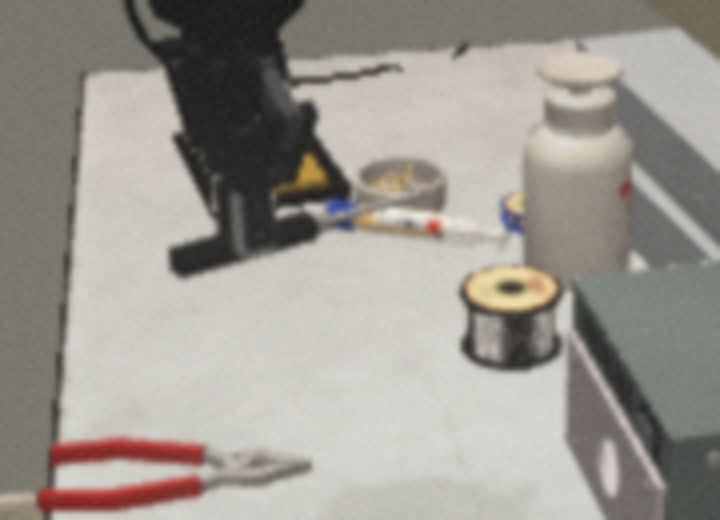

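The hook is held level, with its handle at crop (170–330, 240). The hole is visible at crop (608,465).

Scaled: 19.66 cm is 0.3932, 18.5 cm is 0.37, 20.3 degrees is 0.1692.

Call:
step_arm(
  angular=[
    [0,0,0],
    [0,0,0.025],
    [0,0,0.05],
    [0,0,0.075],
    [0,0,0.1],
    [0,0,0.125],
    [0,0,0.15],
    [0,0,0.1692],
    [0,0,0.1692],
    [0,0,0.1692],
  ],
  translation=[
    [-0.02,0.03,0],
    [-0.05,0.08,0],
    [-0.08,0.14,0],
    [-0.106,0.2,0],
    [-0.132,0.26,0],
    [-0.154,0.32,0.01],
    [-0.168,0.37,0.02],
    [-0.176,0.3932,0.03],
    [-0.1764,0.3932,0.037],
    [-0.1764,0.3932,0.037],
  ],
  fingers=[0,0,0,0,0,0,0,0,0,0],
)

```text
time: 5.2
tool_pos: [0.4453, -0.1702, 0.0346]
tool_rot: [1.0, 0.027, -0.001, -0.001]
force: [-0.9, 0.3, -0.9]
gripper_width: 0.15
gripper_force: 68.8
```

```bash
python3 - <<'E'
from h import *
s=arm.read_state(); M=R.from_quat(s["tool_rot"]).as_matrix(); a=np.degrees(np.arctan2(M[1,0],M[0,0])); print(s["tool_pos"],s["force"],a)
im={n:arm.read_camera(n)[:,:,::-1] for n in("side","top")}
for n in im: cv2.imwrite(f"pics/{n}2.png",im[n])
p=s["tool_pos"]+M@[.1035,0,0]; p[2]=s["tool_pos"][2]+.0017
q=s["tool_pos"]+M@[.1025,-.0135,0];q[2]=p[2]
print("pred bend,tip",p.round(4),q.round(4),[proj(n,[p,q]).round(1).tolist() for n in im])
a=cv2.resize(im["side"][205:305,260:360],None,fx=4,fy=4,interpolation=cv2.INTER_CUBIC)
b=cv2.resize(im["top"][150:250,290:390],None,fx=4,fy=4,interpolation=cv2.INTER_CUBIC)
cv2.imwrite("pics/crop4.png",np.hstack([a,b]))
E
```

```text
[ 0.44533304 -0.17020913  0.03457133] [-0.92929941  0.26346292 -0.90299542] 3.1329263204812485
pred bend,tip [ 0.5487 -0.1646  0.0363] [ 0.5469 -0.1511  0.0363] [[[298.6, 261.6], [296.1, 257.3]], [[347.2, 212.0], [341.1, 213.0]]]
```

View pics/crop4.png

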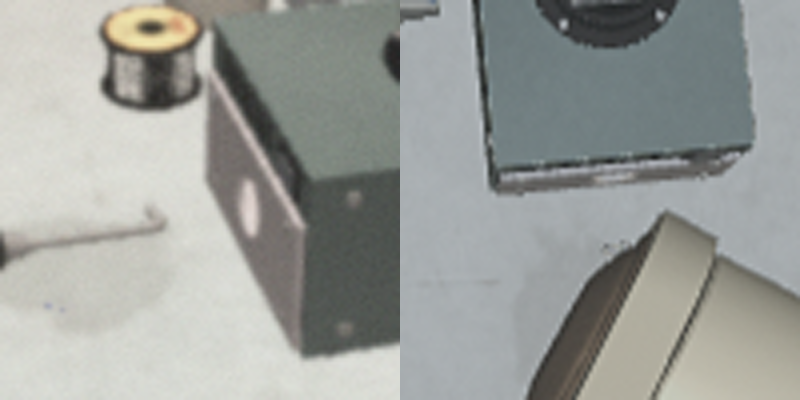

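Side view: the bend is at px (300.5,261.3) and the tip at (297.5,257.5), about 2 mm forward of the prediction. The hole is at (322.3,257). In the top view the tip is at (341.8,211.8) and the bright hole glint at (343.3,194.5).

```bash
python3 - <<'E'
from h import *
print(ray("top",[[343.25,194.5],[341.75,211.75]],.037).round(4), ray("side",[[300.5,261.25],[297.5,257.5],[322.3,257]],.0365).round(4))
print(proj("side",[[.589,-.1565,.037],[.591,-.1565,.037],[.589,-.159,.037]]).round(1), proj("top",[[.589,-.1565,.037]]).round(1))
E
```

```text
[[ 0.5877 -0.1573  0.037 ]
 [ 0.5495 -0.1526  0.037 ]] [[ 0.5519 -0.1644  0.0365]
 [ 0.549  -0.1526  0.0365]
 [ 0.5908 -0.1587  0.0365]]
[[321.  256.1]
 [322.1 256. ]
 [321.3 257. ]] [[342.8 193.9]]
```

Scaled: 3.9 cm is 0.078, 3.75 cm is 0.075.

Call:
step_arm(
  angular=[
    [0,0,0],
    [0,0,0],
    [0,0,0],
    [0,0,0],
    [0,0,0],
    [0,0,0],
    [0,0,0],
    [0,0,0],
    [0,0,0],
    [0,0,0],
  ],
  translation=[
    [0.008,0.0004,0],
    [0.02,0.0008,0],
    [0.034,0.001,0],
    [0.046,0.001,0],
    [0.056,0.001,0],
    [0.064,0.001,0],
    [0.068,0.001,0],
    [0.072,0.001,0],
    [0.075,0.001,0],
    [0.078,0.001,0],
  ],
  fingers=[0,0,0,0,0,0,0,0,0,0],
)

```text
time: 6.13
tool_pos: [0.485, -0.169, 0.0358]
tool_rot: [1.0, 0.027, -0.0, -0.0]
force: [0.3, -0.2, -1.2]
gripper_width: 0.15
gripper_force: 68.8
```

```bash
python3 - <<'E'
from h import *
s=arm.read_state(); print(s["tool_pos"],s["force"])
im={n:arm.read_camera(n)[:,:,::-1] for n in("side","top")}
a=cv2.resize(im["side"][215:295,290:350],None,fx=6,fy=6,interpolation=cv2.INTER_CUBIC)
b=cv2.resize(im["top"][150:230,310:370],None,fx=6,fy=6,interpolation=cv2.INTER_CUBIC)
cv2.imwrite("pics/crop5.png",np.hstack([a,b]))
E
```

```text
[ 0.48504369 -0.16898702  0.03575262] [ 0.27909954 -0.1754508  -1.18918223]
```

View pics/crop5.png

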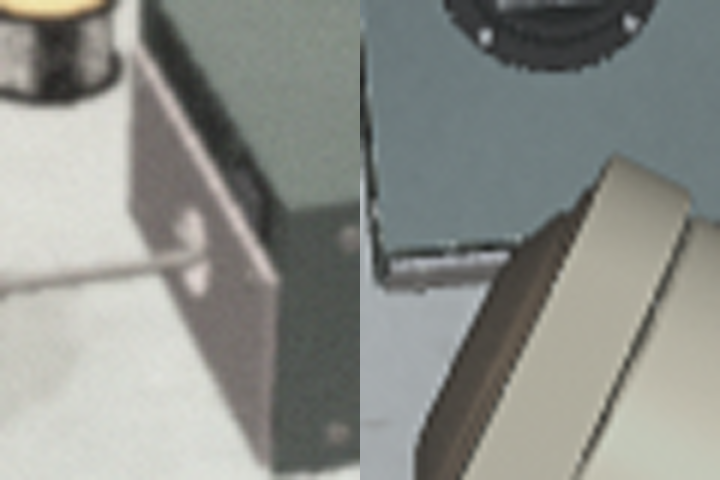

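The wire enters the hole at crop (195,258), in its middle with no contact force, so I go deeper and then shift left.

Scaled: 1.6 cm is 0.032, 1.5 cm is 0.03.

Call:
step_arm(
  angular=[
    [0,0,0],
    [0,0,0],
    [0,0,0],
    [0,0,0],
    [0,0,0],
    [0,0,0],
    [0,0,0],
    [0,0,0],
    [0,0,0],
    [0,0,0],
  ],
  translation=[
    [0.006,0,0],
    [0.012,0,0],
    [0.018,0,0],
    [0.024,0,0],
    [0.03,0,0],
    [0.032,-0.004,0],
    [0.032,-0.01,0],
    [0.032,-0.016,0],
    [0.032,-0.022,0],
    [0.032,-0.022,0],
  ],
  fingers=[0,0,0,0,0,0,0,0,0,0],
  newtons=110,
)

```text
time: 7.07
tool_pos: [0.5002, -0.1565, 0.0358]
tool_rot: [1.0, 0.028, -0.0, -0.0]
force: [-0.2, -0.1, -0.8]
gripper_width: 0.129
gripper_force: 110.5
```

Scaled: -0.95 cm is -0.019, -0.9 cm is -0.018.

Call:
step_arm(
  angular=[
    [0,0,0],
    [0,0,0],
    [0,0,0],
    [0,0,0],
    [0,0,0],
    [0,0,0],
    [0,0,0],
    [0,0,0],
    [0,0,0],
    [0,0,0],
  ],
  translation=[
    [0,-0.004,0],
    [-0.002,-0.005,0],
    [-0.006,-0.005,0],
    [-0.009,-0.005,0],
    [-0.012,-0.005,0],
    [-0.014,-0.005,0],
    [-0.016,-0.005,0],
    [-0.017,-0.005,0],
    [-0.018,-0.005,0],
    [-0.019,-0.005,0],
  ],
  fingers=[0,0,0,0,0,0,0,0,0,0],
)

```text
time: 7.9
tool_pos: [0.4908, -0.1552, 0.0358]
tool_rot: [1.0, 0.027, 0.0, -0.0]
force: [-0.6, -0.2, -0.5]
gripper_width: 0.128
gripper_force: 110.6
```

Scaled: -0.2 cm is -0.004, -0.18 cm is -0.0036.

Call:
step_arm(
  angular=[
    [0,0,0],
    [0,0,0],
    [0,0,0],
    [0,0,0],
    [0,0,0],
    [0,0,0],
    [0,0,0],
    [0,0,0],
    [0,0,0],
    [0,0,0],
  ],
  translation=[
    [-0.0004,0,0],
    [-0.0008,0,0],
    [-0.0012,0,0],
    [-0.0016,0,0],
    [-0.002,0,0],
    [-0.0024,0,0],
    [-0.0028,0,0],
    [-0.0032,0,0],
    [-0.0036,0,0],
    [-0.004,0,0],
  ],
  fingers=[0,0,0,0,0,0,0,0,0,0],
)

```text
time: 8.73
tool_pos: [0.4893, -0.1554, 0.036]
tool_rot: [1.0, 0.027, 0.001, 0.0]
force: [7.1, 2.1, -0.9]
gripper_width: 0.127
gripper_force: 110.5
```

Scaled: -0.1 cm is -0.002, -0.09 cm is -0.0018.

Call:
step_arm(
  angular=[
    [0,0,0],
    [0,0,0],
    [0,0,0],
    [0,0,0],
    [0,0,0],
    [0,0,0],
    [0,0,0],
    [0,0,0],
    [0,0,0],
    [0,0,0],
  ],
  translation=[
    [-0.0002,0,0],
    [-0.0004,0,0],
    [-0.0006,0,0],
    [-0.0008,0,0],
    [-0.001,0,0],
    [-0.0012,0,0],
    [-0.0014,0,0],
    [-0.0016,0,0],
    [-0.0018,0,0],
    [-0.002,0,0],
  ],
  fingers=[0,0,0,0,0,0,0,0,0,0],
)

```text
time: 9.57
tool_pos: [0.4887, -0.1555, 0.0362]
tool_rot: [1.0, 0.027, 0.001, 0.0]
force: [10.2, 0.7, -3.0]
gripper_width: 0.137
gripper_force: 110.5
```

Scaled: -0.1 cm is -0.002, -0.09 cm is -0.0018.

Call:
step_arm(
  angular=[
    [0,0,0],
    [0,0,0],
    [0,0,0],
    [0,0,0],
    [0,0,0],
    [0,0,0],
    [0,0,0],
    [0,0,0],
    [0,0,0],
    [0,0,0],
  ],
  translation=[
    [-0.0002,0,0],
    [-0.0004,0,0],
    [-0.0006,0,0],
    [-0.0008,0,0],
    [-0.001,0,0],
    [-0.0012,0,0],
    [-0.0014,0,0],
    [-0.0016,0,0],
    [-0.0018,0,0],
    [-0.002,0,0],
  ],
  fingers=[0,0,0,0,0,0,0,0,0,0],
)

```text
time: 10.4
tool_pos: [0.4877, -0.1556, 0.0362]
tool_rot: [1.0, 0.027, 0.001, 0.0]
force: [8.8, -0.7, -1.6]
gripper_width: 0.13
gripper_force: 110.5
```

Scaled: -0.2 cm is -0.004, -0.18 cm is -0.0036.

Call:
step_arm(
  angular=[
    [0,0,0],
    [0,0,0],
    [0,0,0],
    [0,0,0],
    [0,0,0],
    [0,0,0],
    [0,0,0],
    [0,0,0],
    [0,0,0],
    [0,0,0],
  ],
  translation=[
    [-0.0004,0,0],
    [-0.0008,0,0],
    [-0.0012,0,0],
    [-0.0016,0,0],
    [-0.002,0,0],
    [-0.0024,0,0],
    [-0.0028,0,0],
    [-0.0032,0,0],
    [-0.0036,0,0],
    [-0.004,0,0],
  ],
  fingers=[0,0,0,0,0,0,0,0,0,0],
)

```text
time: 11.23
tool_pos: [0.4854, -0.1557, 0.0361]
tool_rot: [1.0, 0.027, 0.001, 0.0]
force: [7.5, -0.6, -1.0]
gripper_width: 0.129
gripper_force: 110.5
```

Scaled: -0.4 cm is -0.008, -0.36 cm is -0.0072.

Call:
step_arm(
  angular=[
    [0,0,0],
    [0,0,0],
    [0,0,0],
    [0,0,0],
    [0,0,0],
    [0,0,0],
    [0,0,0],
    [0,0,0],
    [0,0,0],
    [0,0,0],
  ],
  translation=[
    [-0.0008,0,0],
    [-0.0016,0,0],
    [-0.0024,0,0],
    [-0.0032,0,0],
    [-0.004,0,0],
    [-0.0048,0,0],
    [-0.0056,0,0],
    [-0.0064,0,0],
    [-0.0072,0,0],
    [-0.008,0,0],
  ],
  fingers=[0,0,0,0,0,0,0,0,0,0],
)

```text
time: 12.07
tool_pos: [0.4809, -0.1558, 0.0359]
tool_rot: [1.0, 0.027, 0.0, 0.0]
force: [3.2, -1.2, -1.5]
gripper_width: 0.129
gripper_force: 110.6
```

```bash
python3 - <<'E'
from h import *
s=arm.read_state(); print(s["tool_pos"],s["force"],s["ft_torque"])
im={n:arm.read_camera(n)[:,:,::-1] for n in("side","top")}
a=cv2.resize(im["side"][215:295,270:350],None,fx=5,fy=5,interpolation=cv2.INTER_CUBIC)
b=cv2.resize(im["top"][150:230,290:370],None,fx=5,fy=5,interpolation=cv2.INTER_CUBIC)
cv2.imwrite("pics/crop6.png",np.hstack([a,b]))
E
```

```text
[ 0.48093235 -0.15580563  0.03590959] [ 3.15925027 -1.19799606 -1.4534733 ] [-0.05892709 -0.65003245 -0.16685449]
```

View pics/crop6.png

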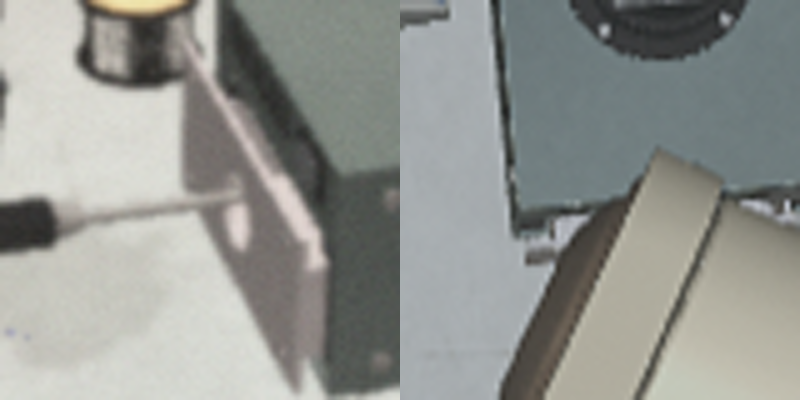

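The tray is out about 9 mm and past the catch. The hook is seated behind the face at crop (238,195) and drags at about 3 N.

Scaled: -1.7 cm is -0.034, -1.6 cm is -0.032.

Call:
step_arm(
  angular=[
    [0,0,0],
    [0,0,0],
    [0,0,0],
    [0,0,0],
    [0,0,0],
    [0,0,0],
    [0,0,0],
    [0,0,0],
    [0,0,0],
    [0,0,0],
  ],
  translation=[
    [-0.002,0,0],
    [-0.005,0,0],
    [-0.009,0,0],
    [-0.013,0,0],
    [-0.017,0,0],
    [-0.021,0,0],
    [-0.025,0,0],
    [-0.029,0,0],
    [-0.032,0,0],
    [-0.034,0,0],
  ],
  fingers=[0,0,0,0,0,0,0,0,0,0],
)

```text
time: 13.0
tool_pos: [0.4636, -0.1567, 0.0358]
tool_rot: [1.0, 0.027, -0.0, -0.0]
force: [2.4, -0.3, -1.2]
gripper_width: 0.126
gripper_force: 110.6
```

Call:
step_arm(
  angular=[
    [0,0,0],
    [0,0,0],
    [0,0,0],
    [0,0,0],
    [0,0,0],
    [0,0,0],
    [0,0,0],
    [0,0,0],
    [0,0,0],
    [0,0,0],
  ],
  translation=[
    [-0.0008,0,0],
    [-0.0016,0,0],
    [-0.0024,0,0],
    [-0.0032,0,0],
    [-0.004,0,0],
    [-0.0048,0,0],
    [-0.0056,0,0],
    [-0.0064,0,0],
    [-0.0072,0,0],
    [-0.008,0,0],
  ],
  fingers=[0,0,0,0,0,0,0,0,0,0],
)

```text
time: 13.83
tool_pos: [0.4598, -0.1569, 0.0358]
tool_rot: [1.0, 0.027, -0.0, -0.0]
force: [2.5, -0.3, -1.5]
gripper_width: 0.13
gripper_force: 110.6
```

Scaled: -0.18 cm is -0.0036, -0.16 cm is -0.0032.

Call:
step_arm(
  angular=[
    [0,0,0],
    [0,0,0],
    [0,0,0],
    [0,0,0],
    [0,0,0],
    [0,0,0],
    [0,0,0],
    [0,0,0],
    [0,0,0],
    [0,0,0],
  ],
  translation=[
    [-0.0004,0,0],
    [-0.0008,0,0],
    [-0.0012,0,0],
    [-0.0016,0,0],
    [-0.002,0,0],
    [-0.0024,0,0],
    [-0.0028,0,0],
    [-0.0032,0,0],
    [-0.0036,0,0],
    [-0.0036,0,0],
  ],
  fingers=[0,0,0,0,0,0,0,0,0,0],
)

```text
time: 14.67
tool_pos: [0.458, -0.157, 0.0358]
tool_rot: [1.0, 0.027, -0.0, -0.0]
force: [3.1, 0.4, -0.8]
gripper_width: 0.128
gripper_force: 110.6
```

Scaled: -0.18 cm is -0.0036, -0.16 cm is -0.0032.

Call:
step_arm(
  angular=[
    [0,0,0],
    [0,0,0],
    [0,0,0],
    [0,0,0],
    [0,0,0],
    [0,0,0],
    [0,0,0],
    [0,0,0],
    [0,0,0],
    [0,0,0],
  ],
  translation=[
    [-0.0004,0,0],
    [-0.0008,0,0],
    [-0.0012,0,0],
    [-0.0016,0,0],
    [-0.002,0,0],
    [-0.0024,0,0],
    [-0.0028,0,0],
    [-0.0032,0,0],
    [-0.0036,0,0],
    [-0.0036,0,0],
  ],
  fingers=[0,0,0,0,0,0,0,0,0,0],
)

```text
time: 15.5
tool_pos: [0.4562, -0.1571, 0.0358]
tool_rot: [1.0, 0.027, -0.0, -0.0]
force: [3.3, 0.0, 0.2]
gripper_width: 0.135
gripper_force: 110.6
```

Scaled: -0.18 cm is -0.0036, -0.16 cm is -0.0032.

Call:
step_arm(
  angular=[
    [0,0,0],
    [0,0,0],
    [0,0,0],
    [0,0,0],
    [0,0,0],
    [0,0,0],
    [0,0,0],
    [0,0,0],
    [0,0,0],
    [0,0,0],
  ],
  translation=[
    [-0.0004,0,0],
    [-0.0008,0,0],
    [-0.0012,0,0],
    [-0.0016,0,0],
    [-0.002,0,0],
    [-0.0024,0,0],
    [-0.0028,0,0],
    [-0.0032,0,0],
    [-0.0036,0,0],
    [-0.0036,0,0],
  ],
  fingers=[0,0,0,0,0,0,0,0,0,0],
)

```text
time: 16.33
tool_pos: [0.4544, -0.1572, 0.0358]
tool_rot: [1.0, 0.027, -0.0, -0.0]
force: [2.6, 0.1, -0.8]
gripper_width: 0.135
gripper_force: 110.6
```

Scaled: -0.18 cm is -0.0036, -0.16 cm is -0.0032.

Call:
step_arm(
  angular=[
    [0,0,0],
    [0,0,0],
    [0,0,0],
    [0,0,0],
    [0,0,0],
    [0,0,0],
    [0,0,0],
    [0,0,0],
    [0,0,0],
    [0,0,0],
  ],
  translation=[
    [-0.0004,0,0],
    [-0.0008,0,0],
    [-0.0012,0,0],
    [-0.0016,0,0],
    [-0.002,0,0],
    [-0.0024,0,0],
    [-0.0028,0,0],
    [-0.0032,0,0],
    [-0.0036,0,0],
    [-0.0036,0,0],
  ],
  fingers=[0,0,0,0,0,0,0,0,0,0],
)

```text
time: 17.17
tool_pos: [0.4526, -0.1573, 0.0358]
tool_rot: [1.0, 0.027, -0.0, -0.0]
force: [3.2, -0.4, -1.3]
gripper_width: 0.128
gripper_force: 110.6
```

Scaled: -0.18 cm is -0.0036, -0.16 cm is -0.0032.

Call:
step_arm(
  angular=[
    [0,0,0],
    [0,0,0],
    [0,0,0],
    [0,0,0],
    [0,0,0],
    [0,0,0],
    [0,0,0],
    [0,0,0],
    [0,0,0],
    [0,0,0],
  ],
  translation=[
    [-0.0004,0,0],
    [-0.0008,0,0],
    [-0.0012,0,0],
    [-0.0016,0,0],
    [-0.002,0,0],
    [-0.0024,0,0],
    [-0.0028,0,0],
    [-0.0032,0,0],
    [-0.0036,0,0],
    [-0.0036,0,0],
  ],
  fingers=[0,0,0,0,0,0,0,0,0,0],
)

```text
time: 18.0
tool_pos: [0.4508, -0.1574, 0.0358]
tool_rot: [1.0, 0.027, -0.0, -0.0]
force: [2.4, -0.6, -0.8]
gripper_width: 0.134
gripper_force: 110.6
```

Scaled: -0.18 cm is -0.0036, -0.16 cm is -0.0032.

Call:
step_arm(
  angular=[
    [0,0,0],
    [0,0,0],
    [0,0,0],
    [0,0,0],
    [0,0,0],
    [0,0,0],
    [0,0,0],
    [0,0,0],
    [0,0,0],
    [0,0,0],
  ],
  translation=[
    [-0.0004,0,0],
    [-0.0008,0,0],
    [-0.0012,0,0],
    [-0.0016,0,0],
    [-0.002,0,0],
    [-0.0024,0,0],
    [-0.0028,0,0],
    [-0.0032,0,0],
    [-0.0036,0,0],
    [-0.0036,0,0],
  ],
  fingers=[0,0,0,0,0,0,0,0,0,0],
)

```text
time: 18.83
tool_pos: [0.449, -0.1575, 0.0358]
tool_rot: [1.0, 0.027, -0.0, -0.0]
force: [2.2, -0.7, -2.1]
gripper_width: 0.131
gripper_force: 110.6
```

Scaled: -0.18 cm is -0.0036, -0.16 cm is -0.0032.

Call:
step_arm(
  angular=[
    [0,0,0],
    [0,0,0],
    [0,0,0],
    [0,0,0],
    [0,0,0],
    [0,0,0],
    [0,0,0],
    [0,0,0],
    [0,0,0],
    [0,0,0],
  ],
  translation=[
    [-0.0004,0,0],
    [-0.0008,0,0],
    [-0.0012,0,0],
    [-0.0016,0,0],
    [-0.002,0,0],
    [-0.0024,0,0],
    [-0.0028,0,0],
    [-0.0032,0,0],
    [-0.0036,0,0],
    [-0.0036,0,0],
  ],
  fingers=[0,0,0,0,0,0,0,0,0,0],
)

```text
time: 19.67
tool_pos: [0.4472, -0.1576, 0.0358]
tool_rot: [1.0, 0.027, -0.0, -0.0]
force: [2.4, 0.2, -0.9]
gripper_width: 0.132
gripper_force: 110.6
```

Scaled: -0.18 cm is -0.0036, -0.16 cm is -0.0032.

Call:
step_arm(
  angular=[
    [0,0,0],
    [0,0,0],
    [0,0,0],
    [0,0,0],
    [0,0,0],
    [0,0,0],
    [0,0,0],
    [0,0,0],
    [0,0,0],
    [0,0,0],
  ],
  translation=[
    [-0.0004,0,0],
    [-0.0008,0,0],
    [-0.0012,0,0],
    [-0.0016,0,0],
    [-0.002,0,0],
    [-0.0024,0,0],
    [-0.0028,0,0],
    [-0.0032,0,0],
    [-0.0036,0,0],
    [-0.0036,0,0],
  ],
  fingers=[0,0,0,0,0,0,0,0,0,0],
)

```text
time: 20.5
tool_pos: [0.4465, -0.1577, 0.0362]
tool_rot: [1.0, 0.027, 0.001, 0.0]
force: [12.4, 2.8, -1.7]
gripper_width: 0.129
gripper_force: 110.5
```

Scaled: -0.03 cm is -0.0006, -0.02 cm is -0.0004.

Call:
step_arm(
  angular=[
    [0,0,0],
    [0,0,0],
    [0,0,0],
    [0,0,0],
    [0,0,0],
    [0,0,0],
    [0,0,0],
    [0,0,0],
    [0,0,0],
    [0,0,0],
  ],
  translation=[
    [-0.0002,0,0],
    [-0.0004,0,0],
    [-0.0006,0,0],
    [-0.0006,0,0],
    [-0.0006,0,0],
    [-0.0006,0,0],
    [-0.0006,0,0],
    [-0.0006,0,0],
    [-0.0006,0,0],
    [-0.0006,0,0],
  ],
  fingers=[0,0,0,0,0,0,0,0,0,0],
)

```text
time: 21.33
tool_pos: [0.4464, -0.1577, 0.0363]
tool_rot: [1.0, 0.027, 0.001, 0.0]
force: [12.9, 1.7, -2.0]
gripper_width: 0.128
gripper_force: 110.5
```

Scaled: -0.03 cm is -0.0006, -0.02 cm is -0.0004.

Call:
step_arm(
  angular=[
    [0,0,0],
    [0,0,0],
    [0,0,0],
    [0,0,0],
    [0,0,0],
    [0,0,0],
    [0,0,0],
    [0,0,0],
    [0,0,0],
    [0,0,0],
  ],
  translation=[
    [-0.0002,0,0],
    [-0.0004,0,0],
    [-0.0006,0,0],
    [-0.0006,0,0],
    [-0.0006,0,0],
    [-0.0006,0,0],
    [-0.0006,0,0],
    [-0.0006,0,0],
    [-0.0006,0,0],
    [-0.0006,0,0],
  ],
  fingers=[0,0,0,0,0,0,0,0,0,0],
)

```text
time: 22.17
tool_pos: [0.4463, -0.1578, 0.0364]
tool_rot: [1.0, 0.027, 0.002, 0.0]
force: [14.4, 2.3, -1.1]
gripper_width: 0.129
gripper_force: 110.5
```

Scaled: -0.02 cm is -0.0004, -0.01 cm is -0.0002.

Call:
step_arm(
  angular=[
    [0,0,0],
    [0,0,0],
    [0,0,0],
    [0,0,0],
    [0,0,0],
    [0,0,0],
    [0,0,0],
    [0,0,0],
    [0,0,0],
    [0,0,0],
  ],
  translation=[
    [-0.0002,0,0],
    [-0.0004,0,0],
    [-0.0004,0,0],
    [-0.0004,0,0],
    [-0.0004,0,0],
    [-0.0004,0,0],
    [-0.0004,0,0],
    [-0.0004,0,0],
    [-0.0004,0,0],
    [-0.0004,0,0],
  ],
  fingers=[0,0,0,0,0,0,0,0,0,0],
)

```text
time: 23.0
tool_pos: [0.4462, -0.1578, 0.0365]
tool_rot: [1.0, 0.027, 0.002, 0.0]
force: [16.1, 2.0, -0.9]
gripper_width: 0.133
gripper_force: 110.5
```

Scaled: 1.35 cm is 0.027, 1.2 cm is 0.024.

Call:
step_arm(
  angular=[
    [0,0,0],
    [0,0,0],
    [0,0,0],
    [0,0,0],
    [0,0,0],
    [0,0,0],
    [0,0,0],
    [0,0,0],
    [0,0,0],
    [0,0,0],
  ],
  translation=[
    [0.003,0,0],
    [0.007,0,0],
    [0.012,0,0],
    [0.016,0,0],
    [0.018,0,0],
    [0.018,0.006,0],
    [0.018,0.012,0],
    [0.018,0.018,0],
    [0.018,0.024,0],
    [0.018,0.027,0],
  ],
  fingers=[0,0,0,0,0,0,0,0,0,0],
)

```text
time: 23.83
tool_pos: [0.4543, -0.1712, 0.0358]
tool_rot: [1.0, 0.027, -0.0, 0.0]
force: [-0.4, -0.6, 0.1]
gripper_width: 0.127
gripper_force: 110.6
```

```bash
python3 - <<'E'
from h import *
s=arm.read_state(); print(s["tool_pos"],s["force"],s["ft_torque"])
im={n:arm.read_camera(n)[:,:,::-1] for n in("side","top")}
a=cv2.resize(im["side"][215:295,250:330],None,fx=5,fy=5,interpolation=cv2.INTER_CUBIC)
b=cv2.resize(im["top"][170:250,290:370],None,fx=5,fy=5,interpolation=cv2.INTER_CUBIC)
cv2.imwrite("pics/crop7.png",np.hstack([a,b]))
E
```

```text
[ 0.45433944 -0.17121763  0.03581358] [-0.37903582 -0.56567026  0.0898494 ] [-0.00859506  0.0556394   0.01823479]
```

View pics/crop7.png

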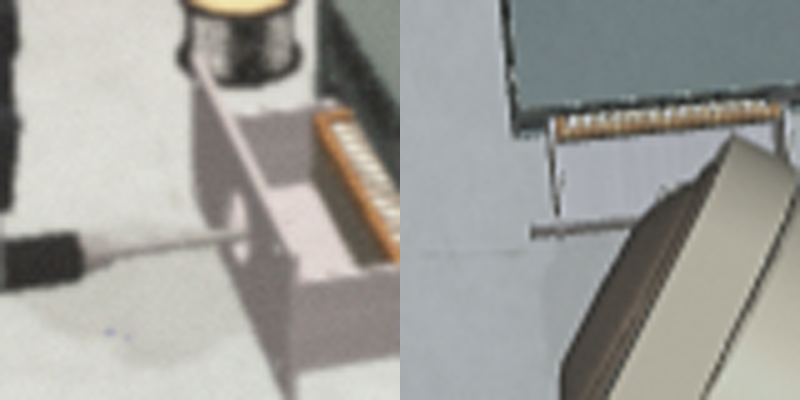

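The tray is out with its orange filter exposed. The wire is at the right of the hole at crop (238,235) and free of force, so I withdraw with an early check.

Scaled: -0.92 cm is -0.0184, -0.85 cm is -0.017.

Call:
step_arm(
  angular=[
    [0,0,0],
    [0,0,0],
    [0,0,0],
    [0,0,0],
    [0,0,0],
    [0,0,0],
    [0,0,0],
    [0,0,0],
    [0,0,0],
    [0,0,0],
  ],
  translation=[
    [-0.002,0,0],
    [-0.006,0,0],
    [-0.01,0,0],
    [-0.012,0,0],
    [-0.014,0,0],
    [-0.015,0,0],
    [-0.016,0,0],
    [-0.017,0,0],
    [-0.018,0,0],
    [-0.0184,0,0],
  ],
  fingers=[0,0,0,0,0,0,0,0,0,0],
)

```text
time: 24.77
tool_pos: [0.4451, -0.1712, 0.0358]
tool_rot: [1.0, 0.027, -0.0, -0.0]
force: [-0.4, 0.2, -0.7]
gripper_width: 0.129
gripper_force: 110.6
```

Scaled: -3 cm is -0.06, -2.8 cm is -0.056.

Call:
step_arm(
  angular=[
    [0,0,0],
    [0,0,0],
    [0,0,0],
    [0,0,0],
    [0,0,0],
    [0,0,0],
    [0,0,0],
    [0,0,0],
    [0,0,0],
    [0,0,0],
  ],
  translation=[
    [-0.002,0,0],
    [-0.004,0,0],
    [-0.006,0,0],
    [-0.01,0,0],
    [-0.016,0,0],
    [-0.024,0,0],
    [-0.034,0,0],
    [-0.046,0,0],
    [-0.056,0,0],
    [-0.06,0,0],
  ],
  fingers=[0,0,0,0,0,0,0,0,0,0],
)

```text
time: 25.6
tool_pos: [0.4144, -0.1729, 0.0358]
tool_rot: [1.0, 0.027, -0.0, -0.0]
force: [-0.3, -0.4, 0.3]
gripper_width: 0.127
gripper_force: 110.6
```

Scaled: -19 cm is -0.38, -16.5 cm is -0.33, -17 degrees is -0.1417.

Call:
step_arm(
  angular=[
    [0,0,0],
    [0,0,0],
    [0,0,0],
    [0,0,0],
    [0,0,-0.025],
    [0,0,-0.05],
    [0,0,-0.075],
    [0,0,-0.1],
    [0,0,-0.125],
    [0,0,-0.1417],
  ],
  translation=[
    [-0.014,0,-0.006],
    [-0.03,0,-0.02],
    [-0.04,-0.01,-0.04],
    [-0.04,-0.04,-0.06],
    [-0.03,-0.09,-0.06],
    [-0.02,-0.15,-0.06],
    [0,-0.21,-0.06],
    [0.02,-0.27,-0.06],
    [0.04,-0.33,-0.06],
    [0.06,-0.38,-0.06],
  ],
  fingers=[0,0,0,0,0,0,0,0,0,0],
)

```text
time: 26.43
tool_pos: [0.4345, 0.0202, 0.0666]
tool_rot: [0.984, 0.176, 0.0, 0.0]
force: [0.6, -1.1, -1.0]
gripper_width: 0.134
gripper_force: 110.6
```

```bash
python3 - <<'E'
from h import *
s=arm.read_state(); M=R.from_quat(s["tool_rot"]).as_matrix()
print(s["tool_pos"],np.degrees(np.arctan2(M[1,0],M[0,0])),M[:,2])
print((M.T@(np.array([.449,.045,.0])-s["tool_pos"])*100).round(2))
E
```

```text
[0.43452394 0.02020835 0.06663089] 20.33130860940057 [ 8.67526241e-04  1.31780706e-04 -9.99999615e-01]
[ 2.21 -1.82  6.66]
```

Scaled: 5.9 cm is 0.118, 5.7 cm is 0.114, -3 degrees is -0.025.

Call:
step_arm(
  angular=[
    [0,0,-0.0083],
    [0,0,-0.0167],
    [0,0,-0.025],
    [0,0,-0.025],
    [0,0,-0.025],
    [0,0,-0.025],
    [0,0,-0.025],
    [0,0,-0.025],
    [0,0,-0.025],
    [0,0,-0.025],
  ],
  translation=[
    [0.014,-0.012,0],
    [0.03,-0.026,0.01],
    [0.044,-0.036,0.03],
    [0.044,-0.036,0.054],
    [0.044,-0.036,0.076],
    [0.044,-0.036,0.094],
    [0.044,-0.036,0.106],
    [0.044,-0.036,0.114],
    [0.044,-0.036,0.118],
    [0.044,-0.036,0.118],
  ],
  fingers=[0,0,0,0,0,0,0,0,0,0],
  newtons=70,
)

```text
time: 27.27
tool_pos: [0.4492, 0.0428, 0.0066]
tool_rot: [0.98, 0.2, -0.0, -0.0]
force: [0.2, -0.2, -0.5]
gripper_width: 0.124
gripper_force: 110.6
```

Call:
step_arm(
  angular=[
    [0,0,0],
    [0,0,0],
    [0,0,0],
    [0,0,0],
    [0,0,0],
    [0,0,0],
    [0,0,0],
    [0,0,0],
    [0,0,0],
    [0,0,0],
  ],
  translation=[
    [0,0,0.0004],
    [0,0,0.0008],
    [0,0,0.0012],
    [0,0,0.0016],
    [0,0,0.002],
    [0,0,0.002],
    [0,0,0.002],
    [0,0,0.002],
    [0,0,0.002],
    [0,0,0.002],
  ],
  fingers=[0,0,0,0,0,0,0,0,0,0],
  newtons=40,
)

```text
time: 28.1
tool_pos: [0.4492, 0.043, 0.0058]
tool_rot: [0.98, 0.201, 0.0, -0.0]
force: [-0.6, -0.3, -1.3]
gripper_width: 0.129
gripper_force: 110.6
```

Scaled: 0.1 cm is 0.002, 0.08 cm is 0.0016.

Call:
step_arm(
  angular=[
    [0,0,0],
    [0,0,0],
    [0,0,0],
    [0,0,0],
    [0,0,0],
    [0,0,0],
    [0,0,0],
    [0,0,0],
    [0,0,0],
    [0,0,0],
  ],
  translation=[
    [0,0,0.0004],
    [0,0,0.0008],
    [0,0,0.0012],
    [0,0,0.0016],
    [0,0,0.002],
    [0,0,0.002],
    [0,0,0.002],
    [0,0,0.002],
    [0,0,0.002],
    [0,0,0.002],
  ],
  fingers=[0,0,0,0,0,0,0,0,0,0],
)

```text
time: 28.93
tool_pos: [0.4493, 0.043, 0.0055]
tool_rot: [0.98, 0.201, 0.0, 0.0]
force: [-6.2, -0.1, 15.5]
gripper_width: 0.126
gripper_force: 112.7
```

Scaled: -0.08 cm is -0.0016, -0.05 cm is -0.001.

Call:
step_arm(
  angular=[
    [0,0,0],
    [0,0,0],
    [0,0,0],
    [0,0,0],
    [0,0,0],
    [0,0,0],
    [0,0,0],
    [0,0,0],
    [0,0,0],
    [0,0,0],
  ],
  translation=[
    [0,0,-0.001],
    [0,0,-0.0016],
    [0,0,-0.0016],
    [0,0,-0.0016],
    [0,0,-0.0016],
    [0,0,-0.0016],
    [0,0,-0.0016],
    [0,0,-0.0016],
    [0,0,-0.0016],
    [0,0,-0.0016],
  ],
  fingers=[0,0,0.15,0.2,0.25,0.3,0.4,0.5,0.6,0.6],
)

```text
time: 29.77
tool_pos: [0.4492, 0.043, 0.0056]
tool_rot: [0.98, 0.201, 0.0, -0.0]
force: [0.4, -0.1, -0.2]
gripper_width: 0.601
gripper_force: 0.0
```

Scaled: -19 cm is -0.38, -18 cm is -0.36.

Call:
step_arm(
  angular=[
    [0,0,0],
    [0,0,0],
    [0,0,0],
    [0,0,0],
    [0,0,0],
    [0,0,0],
    [0,0,0],
    [0,0,0],
    [0,0,0],
    [0,0,0],
  ],
  translation=[
    [0,0,-0.006],
    [0,0,-0.02],
    [0,0,-0.05],
    [0,0,-0.1],
    [0,0,-0.16],
    [-0.02,0,-0.22],
    [-0.06,0,-0.28],
    [-0.1,0,-0.32],
    [-0.14,0,-0.36],
    [-0.18,0,-0.38],
  ],
  fingers=[0.6,0.6,0.6,0.6,0.6,0.6,0.6,0.6,0.6,0.6],
)

```text
time: 30.6
tool_pos: [0.3659, 0.0074, 0.1985]
tool_rot: [0.98, 0.201, 0.001, 0.001]
force: [0.2, -0.1, 1.4]
gripper_width: 0.599
gripper_force: 0.0
```

```bash
python3 - <<'E'
from h import *
s=arm.read_state(); print(s["time"],s["tool_pos"],s["force"],s["gripper_width"])
im={n:arm.read_camera(n)[:,:,::-1] for n in("side","top")}
a=cv2.resize(im["side"][130:330,170:430],(520,400)); b=cv2.resize(im["top"][100:310,215:400],(270,400))
cv2.imwrite("pics/crop8.png",np.hstack([a,b]))
E
```

```text
30.6 [0.36594667 0.00737993 0.19850226] [ 0.20672599 -0.09524424  1.38415516] 0.5994436365637708
```

View pics/crop8.png

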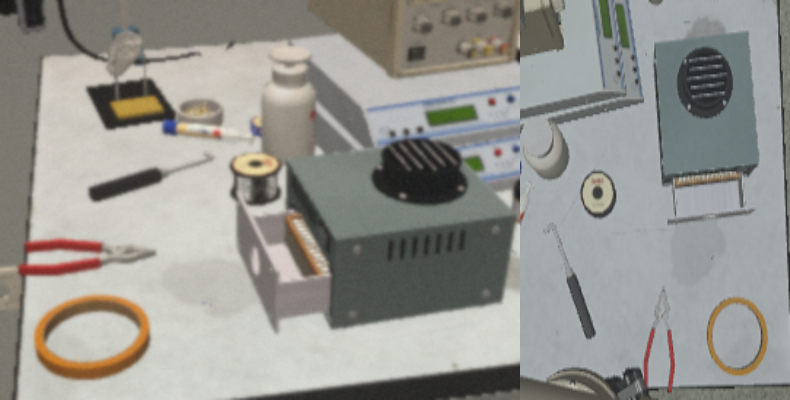

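The tray is out, the hook lies flat at its old place (crop 90–210, 180), and the bystanders are undisturbed.

```bash
python3 -c "
from bench import arm
print(arm.job_done())"
```

```text
the job is handed in; nothing more can be done
None
```

The tray is drawn out about 43 mm and firmly on its stop (16 N pull at the end, highest reading of the job), the hook is back flat on the bench in its original spot, nothing else was moved, and the job was handed in after about 31 s of robot time; no verdict came back.

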